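Clamp the coin tray at the drinks stall

ROBOT

A 7-joint arm with a two-finger parallel gripper is mounted at the origin on the work surface. World frame = base frame: x ahead of the robot, y to its left, z up, the work surface at z = 0. Lengths are in m, angles in rad, forces in N, time in s.
With the tool pointing down it reaches from about 0.425 to 0.95 m from the base axis. Payload 16.7 kg.
Tool frame: the origin (TCP) lies between the finger pads; the fingertips stand 14 mm ahead of it and the grasp point (between the pads) lies 5 mm behind it; z points along the fingers, y is the direction in which the jaws open and shut (so a half turn about z gives the same grasp; the last joint's range is limited). The gripper opens to 94 mm and grips with 3 to 60 N. Pads are 16 mm wide; open, the fingers measure 119 mm over their backs; the gripper's body (75 mm by 177 mm) begins 78 mm behind the grasp point.
Start: joints at [-1.327, 0.426, 0.074, 1.606, -0.034, 1.111, -0.067], TCP at [0.259, 0.623, 0.219] pointing down, gripper open.
Joint ranges: [-2.85, 2.85], [-0.5, 2.14], [-1.23, 1.37], [0.21, 2.46], [-1.02, 4.16], [0.16, 2.05], [-2.73, 2.73]. Speed limits (rad/s): [1.89, 1.89, 2.39, 2.39, 3.01, 3.01, 3.01].

INTERFACE

Orientations are given as [roll, pitch, yaw] about the fixed x, y, z axes, in that order (R = Rz(yaw) Ry(pitch) Rx(roll)).
In Python, from workcell import bot, imaging, order gives the robot as it stands. The module is installed in compiled form; this text tells all that it offers.
- The arm moves only by the tool jog_arm, never from a script. Its argument "rows" is text: rows parted by semicolons, each of 6 numbers parted by spaces: the shift along the world's x, y, z in mm, then the turn, a rotation vector about the world's x, y, z in degrees. A call has 1 to 12 rows; each row is the pose to reach, as a shift and turn from the pose commanded when the call began; what a row does not reach only later rows make up. A row lasts 1/10 s, in which the tool goes at most 50 mm and 8.59 degrees, less where a joint would pass 70% of its speed; a pose out of reach is approached as far as the arm can. A call with a gripper value outside its range is refused whole. "fingers" is the finger opening in mm, from 0 to 94, set as the call begins (left out, the last holds). The fingers move at their own pace and stop on an object; "force" is the grip in N (left out, the last holds). Time passes only in rows, so rows that repeat a pose let the fingers close. It gives the time, the measured TCP pose, the force and the opening at its end, in the units of the state.
- bot.get_state(): the state, without advancing time (a new reading comes with each control period).
- imaging.grab_frame(name): name is "side" or "top" or "wrist"; returns a dict with "image" (384x512x3 uint8, red, green, blue), "intrinsics" (3x3 intrinsics, pixels), "k1" (the pictures are not rectified: a ray, as slopes to the right and down, at radius r is drawn at 1 + k1 r^2 times it, then the intrinsics apply), "R" (3x3) and "t" (3): a world point X has camera coordinates R X + t; the wrist camera has in their place "T_tool_cam" (4x4, takes a point from camera to tool coordinates, whose origin is the TCP and whose axes are the flange's). Camera axes: x right, y down, z forward; pixel columns grow to the right and rows downward; lengths in m; the calibration is good to about 2 mm. A picture is of the moment at which its call begins: read the wrist's pose just before it. There is no depth.
- order.close_job(): hands the job in, once; it reports no verdict.
The state is a dict: "clock": time; "joint_pos": joint angles; "joint_velocities": joint speeds; "tau": joint torques, N m; "tcp_pos": TCP position; "tool_rot": TCP orientation; "wrist_force": force on the tool from outside, world axes, zero at the start; "wrist_torque": the same for the moment, N m; "opening": finger opening in m.
Only numpy, scipy, OpenCV 4.12 (cv2) and the standard library are available. Lean on these libraries where they do the work, as an engineer would, in place of code of your own. Each camera call takes 0.05 s, during which the arm holds its last target.

TASK

Slide the coin tray along its board until it is fully home against the two stops, then turn the red wing knob clockwise until the clamp foot grips the tray's rim snugly. Stop as soon as it is hand-snug: overtightening dents the tray. Work gently beside the green cash box, and leave it, the bottle and the cup where they are.

Things in the scene. Friction and masses are not known exactly. Their poses are not given: they have to be found in the camera images.
- dock: Plywood board (180 x 300 mm, 6 mm thick) fixed to the counter, with two aluminium side rails 125 mm apart and 12 mm high, and two stop lugs. Its y axis is the direction in which the tray slides home; z up. Its origin is on the counter (the board's underside), below the place of the tray's centre when home. It does not move.
- tray: Aluminium coin tray, 120 (x) x 150 (y) x 36 mm high, 4 mm walls, 0.35 to 0.7 kg, loose on the board between the rails (2.5 mm play each side), 35 to 55 mm short of home. Origin: centre of its underside. Home: origin at dock x 0, y 0, z 6 mm, +y end touching the stops. A 20 mm deep rim flange at the +y end lies flush with its top. It slides at 2 to 6 N.
- tray_push (a point): Point on the outer face of the tray's -y end wall, mid-width, 20 mm above the tray's underside: push here towards the dock's +y. The board below it is at 6 mm above the counter.
- clamp: Dark steel clamp bar on the post; its round rubber foot (14 mm across) hangs over the tray's rim at dock x 0, y +66 mm. Origin: on the post's axis, at the bar's underside, 59 to 62 mm above the counter at the start. Goes down 4 mm per rad that the wing turns clockwise. How far the foot hangs below the bar is not reported (11 to 15 mm): it bites after 0.6 to 2.3 rad.
- wing_grip (a point): Middle of the red wing knob, on its vertical axis (dock x 0, y +100 mm), 99 mm above the counter, fixed height. The wing is an upright blade 60 mm long (along this point's x), 8 mm thick (along its y), 30 mm tall (15 mm above and below this point), to be pinched from above. Clockwise from above tightens; it stays where left. Bar's top: 12 mm or more below the blade.
- cashbox: Green steel cash box, 236 x 174 x 105 mm (wire handle to 126 mm), 2.5 kg, loose. Origin: centre of its underside. Its side wall stands 5 to 11 mm beyond the circle of the wing tips, on the dock's +y side, and reaches 21 mm above the blade's lower edge: no room there for wide-open fingers. Bystander: do not bump or shift.
- bottle: Clear water bottle with blue cap, 64 mm across, 200 mm high, standing. Origin: centre of its underside. Bystander.
- cup: Red plastic cup, 76 mm across, 100 mm high, standing. Origin: centre of its underside. Bystander.
- wing_top (a point): Top of the wing blade on the knob's axis, 15 mm above wing_grip, same axes. How it feels: free, it has a dry friction of about 0.32 N m (it may hold either way after a stop). From the bite on, the anticlockwise moment on the tool grows by 4 mN m per N of clamp force above its free reading: a growth of 0.06 to 0.28 N m is right (15 to 70 N), reached 0.1 to 0.3 rad after the bite.
Not all that is in view belongs to the job. There is more than one size of the tray; the one meant has the size given above.

How it is judged:
By the outcome, as a careful person would: the job done as asked, in the order asked, and still so for the second after the job is handed in, with the robot touching nothing.
It also fails if it takes over 70 s, if anything falls off the work surface, if the arm or the gripper's body presses on something with over 40 N, if the wrist force passes 120 N, or if a joint passes its speed limit or range.

## Working session

There is one attempt and no reset: what is moved stays moved. The work goes in short steps, Python scripts to look and compute and a tool call to move; the robot and the scene stay as the last step left them, time stands still between calls to the robot, and variables do not carry over. Pictures are saved under pics/ and viewed, and the job is handed in when it is done.

Besides the shell and the picture viewer there is one more tool, called after ">>>" by a JSON object that holds its "name" and its "arguments", one argument or row to a line. jog_arm: Moves the arm, as the interface text tells. Its arguments: {"type":"object","properties":{"rows":{"type":"string"},"fingers":{"type":"number"},"force":{"type":"number"}},"required":["rows"]}

```bash
mkdir -p pics; python3 - <<'E'
from workcell import bot, imaging
import cv2,pickle
s=bot.get_state();print(s)
d={}
for n in("side","top","wrist"):
    f=imaging.grab_frame(n);d[n]=f
    cv2.imwrite(f"pics/{n}0.png",f["image"][:,:,::-1])
    print({k:v for k,v in f.items() if k!="image"})
pickle.dump((s,d),open("f0.pkl","wb"))
E
```

```text
{'clock': 0.0, 'joint_pos': array([-1.32648636,  0.42674523,  0.07384584,  1.60663832, -0.03408364,
        1.11083003, -0.067099  ]), 'joint_velocities': array([-0.00095428, -0.00047355, -0.00108319, -0.00105638,  0.00043301,
        0.00035149,  0.00084501]), 'tau': array([-3.30105186e-04, -9.35813498e+01,  3.66608821e+00, -4.54201913e+01,
       -4.89222386e-02,  1.99605629e-02,  1.29395385e-04]), 'tcp_pos': array([0.25886267, 0.62290053, 0.21875284]), 'tool_rot': array([-3.14023568e+00,  1.14322173e-04,  2.74776301e+00]), 'wrist_force': array([-0.62776114, -0.44019857,  0.62696538]), 'wrist_torque': array([ 0.01613145,  0.03800312, -0.03263169]), 'opening': 0.0937530973965503}
{'intrinsics': array([[380.40244817,   0.        , 258.0107727 ],
       [  0.        , 380.40244817, 195.65255578],
       [  0.        ,   0.        ,   1.        ]]), 'k1': -0.10235652252093692, 'R': array([[-0.97240913, -0.23287251, -0.01381604],
       [-0.16997994,  0.74786048, -0.64172542],
       [ 0.15977268, -0.62167121, -0.76681001]]), 't': array([0.51440568, 0.20922355, 0.85993264])}
{'intrinsic
[... 245 characters left out ...]
  [-0.99224813, -0.02815595, -0.12104088],
       [ 0.12196945, -0.03399954, -0.99195135]]), 't': array([-0.10096248,  0.57412688,  1.12627623])}
{'intrinsics': array([[338.75624715,   0.        , 254.95573674],
       [  0.        , 338.75624715, 192.59325827],
       [  0.        ,   0.        ,   1.        ]]), 'k1': -0.023456318764358424, 'T_tool_cam': array([[-3.88947141e-04, -9.71228809e-01, -2.38147955e-01,
         6.96839787e-02],
       [ 9.99999011e-01, -6.99558352e-04,  1.21976470e-03,
        -2.24403581e-04],
       [-1.35126901e-03, -2.38147245e-01,  9.71228121e-01,
        -1.66354281e-01],
       [ 0.00000000e+00,  0.00000000e+00,  0.00000000e+00,
         1.00000000e+00]])}
```

View pics/side0.png

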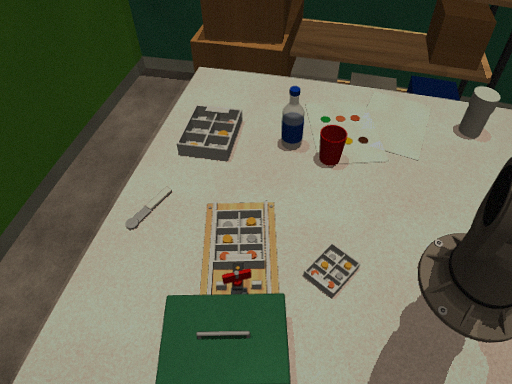

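View pics/top0.png

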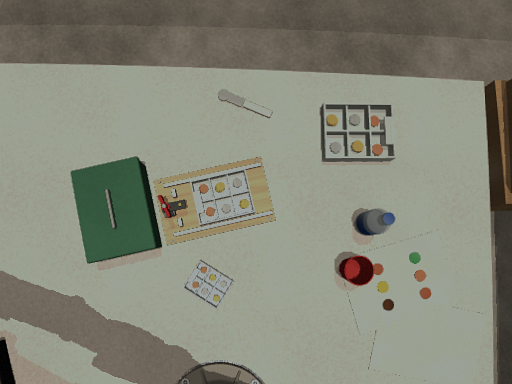

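View pics/wrist0.png

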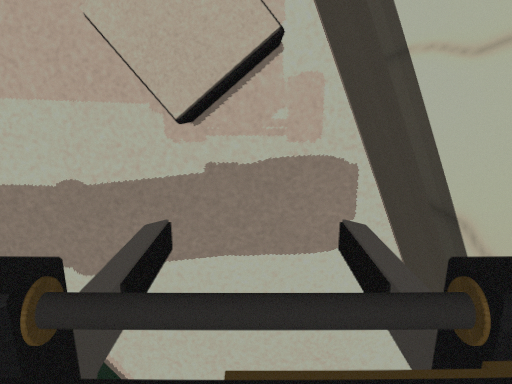

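Tray candidates in the top view are the large grey tray (357,132), the small tray (209,283) and the tray between the rails on the plywood (223,196). I choose the third by its description and check it in a crop.

```bash
cat > h.py <<'E'
import numpy as np,cv2,pickle
from scipy.spatial.transform import Rotation as Ro
def cam(f,s=None):
    if 'R' in f: R=f['R'];t=f['t']
    else:
        T=np.eye(4);T[:3,:3]=Ro.from_euler('xyz',s['tool_rot']).as_matrix();T[:3,3]=s['tcp_pos']
        W=np.linalg.inv(T@f['T_tool_cam']);R=W[:3,:3];t=W[:3,3]
    return f['intrinsics'],np.array([f['k1'],0,0,0,0.]),R,t
def ray(c,uv):
    K,D,R,t=c
    p=cv2.undistortPointsIter(np.array([[uv]],float),K,D,None,None,(3,100,1e-12))[0,0]
    d=R.T@np.array([p[0],p[1],1]);return -R.T@t,d
def onz(c,uv,z):
    o,d=ray(c,uv);return o+d*(z-o[2])/d[2]
def proj(c,X):
    K,D,R,t=c
    return cv2.projectPoints(np.array(X,float).reshape(-1,1,3),cv2.Rodrigues(R)[0],t,K,D)[0][:,0]
def tri(c1,u1,c2,u2):
    A=[];b=[]
    for c,u in((c1,u1),(c2,u2)):
        o,d=ray(c,u);d/=np.linalg.norm(d);P=np.eye(3)-np.outer(d,d);A.append(P);b.append(P@o)
    return np.linalg.lstsq(np.vstack(A),np.hstack(b),rcond=None)[0]
E
python3 - <<'E'
from h import *
s,d=pickle.load(open('f0.pkl','rb'))
im=d['top']['image'][150:250,145:285,::-1]
cv2.imwrite('pics/tc.png',cv2.resize(im,None,fx=5.6,fy=5.6,interpolation=cv2.INTER_CUBIC))
im=d['side']['image'][195:310,185:295,::-1]
cv2.imwrite('pics/sc.png',cv2.resize(im,None,fx=5,fy=5,interpolation=cv2.INTER_CUBIC))
# plywood mask
for n in('top','side'):
    f=d[n];hsv=cv2.cvtColor(f['image'],cv2.COLOR_RGB2HSV)
    m=cv2.inRange(hsv,(10,50,90),(28,255,255))
    if n=='top': m[:, 300:]=0; m[:140]=0;m[255:]=0
    else: m[:190]=0
    m=cv2.morphologyEx(m,cv2.MORPH_CLOSE,np.ones((3,3)))
    p=cv2.findNonZero(m);r=cv2.minAreaRect(p);b=cv2.boxPoints(r)
    print(n,r,b.tolist()); 
    if n=='top':
        q=np.array([onz(cam(f),x,.006) for x in b]);print(q, np.linalg.norm(q-np.roll(q,1,0),axis=1))
    m=cv2.inRange(hsv,(0,150,90),(6,255,255))|cv2.inRange(hsv,(174,150,90),(180,255,255))
    k,l,st,ce=cv2.connectedComponentsWithStats(m)
    for i in range(1,k):
        if st[i,4]>15: print(st[i],ce[i])
E
```

```text
top ((211.74642944335938, 200.4066162109375), (66.58123016357422, 115.00650024414062), 76.94474792480469) [[148.20945739746094, 180.96591186523438], [260.2433166503906, 154.98703002929688], [275.28338623046875, 219.84732055664062], [163.24954223632812, 245.82620239257812]]
[[ 0.61683058  0.21369972  0.006     ]
 [ 0.69817494 -0.08961821  0.006     ]
 [ 0.52035114 -0.13454998  0.006     ]
 [ 0.4425848   0.16421027  0.006     ]] [0.18113751 0.3140361  0.18341257 0.30871556]
[158 195   6   9  28] [160.5        199.07142857]
[162 208   8   9  34] [166.38235294 211.76470588]
[344 256  26  30 286] [352.18181818 268.52797203]
side ((255.5, 286.5), (193.0, 511.0), 90.0) [[-5.908920898287312e-15, 190.0], [511.0, 190.0], [511.0, 383.0], [0.0, 383.0]]
[320 125  17  16  35] [325.45714286 130.51428571]
[331 127  16  16  37] [339.97297297 137.83783784]
[239 269  12   5  41] [244.36585366 270.95121951]
[222 273  13   5  44] [227.56818182 274.97727273]
[234 281   8   4  19] [237.26315789 282.15789474]
```

View pics/tc.png

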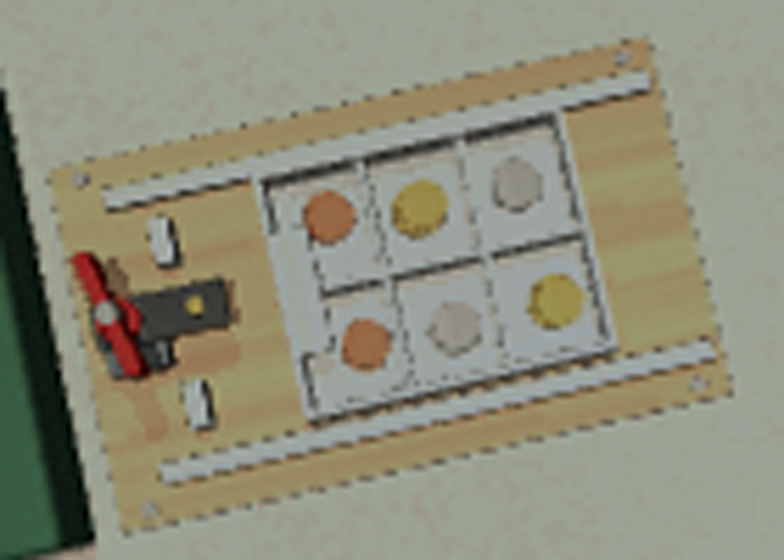

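View pics/sc.png

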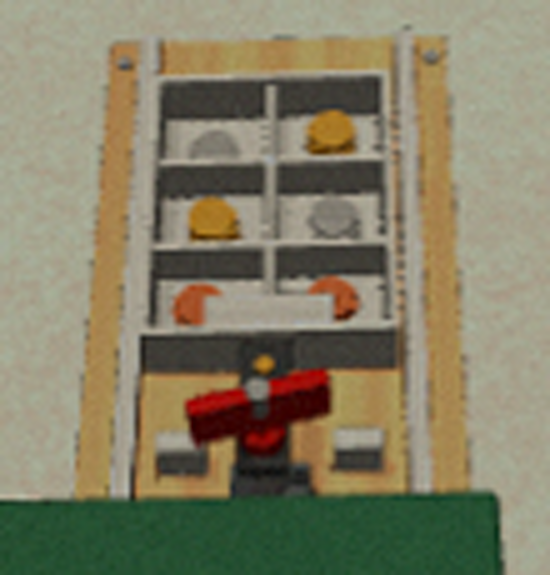

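```bash
python3 - <<'E'
from h import *
s,d=pickle.load(open('f0.pkl','rb'))
ct=cam(d['top']);cs=cam(d['side'])
T=lambda x,y:(x/5.6+145-.41,y/5.6+150-.41)
S=lambda x,y:(x/5+185-.4,y/5+195-.4)
q=np.array([onz(ct,T(*x),.006) for x in [(50,172),(650,38),(733,395),(125,533)]]);print(q,np.linalg.norm(q-np.roll(q,1,0),axis=1))
for a,b in((1,0),(2,3)):
    v=q[b]-q[a];print('ang y',np.degrees(np.arctan2(v[1],v[0])))
for a,b in((0,1),(3,2)):pass
v=q[0]-q[3];print('ang x',np.degrees(np.arctan2(v[1],v[0])));v=q[1]-q[2];print(np.degrees(np.arctan2(v[1],v[0])))
print('ctr',q.mean(0))
# side board far corners
for p in[(112,43),(445,40)]: print('side',onz(cs,S(*p),.006))
print('wing hub tri',tri(ct,T(107,313),cs,S(257,388)), onz(ct,T(107,313),.114),onz(cs,S(257,388),.114))
# tray top corners z=.042
for p in[(262,182),(560,112),(613,345),(310,420)]: print('tray',onz(ct,T(*p),.042))
for p in[(160,78),(385,73),(400,328),(140,333)]: print('trayS',onz(cs,S(*p),.042))
# stops
for p in[(163,241),(198,405)]: print('stop',onz(ct,T(*p),.02))
for p in[(85,252),(130,378)]: print('blade',onz(ct,T(*p),.105))
for p in[(187,402),(330,372)]: print('bladeS',onz(cs,S(*p),.114))
E
```

```text
[[ 0.61906155  0.19934552  0.006     ]
 [ 0.69430728 -0.0908613   0.006     ]
 [ 0.51961008 -0.13510612  0.006     ]
 [ 0.44567364  0.15454803  0.006     ]] [0.1790815  0.29980313 0.18021297 0.29894167]
ang y 104.53573536299854
ang y 104.31941272568874
ang x 14.486471753692793
14.212214840227823
ctr [0.56966314 0.03198153 0.006     ]
side [ 0.69171898 -0.09023131  0.006     ]
side [ 0.51754254 -0.13206554  0.006     ]
wing hub tri [0.5389996  0.14820636 0.11505624] [0.54042434 0.14862546 0.114     ] [0.53787592 0.14755318 0.114     ]
tray [0.6115531  0.09184605 0.042     ]
tray [ 0.64925094 -0.04761821  0.042     ]
tray [ 0.53903632 -0.07554036  0.042     ]
tray [0.50007052 0.06481722 0.042     ]
trayS [ 0.64743904 -0.04737883  0.042     ]
trayS [ 0.53724753 -0.07585692  0.042     ]
trayS [0.49705355 0.06630975 0.042     ]
trayS [0.61223915 0.09586075 0.042     ]
stop [0.58502372 0.14059847 0.02      ]
stop [0.50698439 0.120348   0.02      ]
blade [0.56820639 0.16136086 0.105     ]
blade [0.51280846 0.13871575 0.105     ]
bladeS [0.56371209 0.1601604  0.114     ]
bladeS [0.5108631  0.13372713 0.114     ]
```

Two views agree: dock origin is about (0.564, 0.051), with its y axis at 104.4°. The tray is at about dock y = -43 mm, the wing axis at (0.539, 0.148), and the blade yaw about 24°. The dock tray fits 120x150 mm, while the other two are clearly the wrong size. I'm moving to the push side.

>>> {"name": "jog_arm", "arguments": {
  "rows": "17 -36 0 0 0 3; 34 -72 0 0 0 6; 51 -107 0 0 0 9; 68 -143 0 0 0 12; 85 -178 0 0 0 15; 102 -214 0 0 0 18; 120 -250 0 0 0 21; 136 -285 0 0 0 24; 153 -321 0 0 0 28; 170 -357 0 0 0 31; 188 -392 0 0 0 34; 205 -428 0 0 0 37",
  "fingers": 0,
  "force": 20
}}

```text
clock: 1.35
tcp_pos: [0.4644, 0.1938, 0.2196]
tool_rot: [3.141, 0.0, -2.887]
wrist_force: [0.7, 0.0, 0.1]
opening: 0.0021
```

>>> {"name": "jog_arm", "arguments": {
  "rows": "17 -36 0 0 0 0; 34 -72 0 0 0 0; 51 -107 0 0 0 0; 68 -143 0 0 0 0; 85 -178 0 0 0 0; 102 -214 0 0 0 0; 119 -250 0 0 0 0; 136 -285 0 0 0 0; 136 -285 -30 0 0 0; 136 -285 -60 0 0 0; 136 -285 -90 0 0 0; 136 -285 -100 0 0 0"
}}

```text
clock: 2.55
tcp_pos: [0.5984, -0.0895, 0.1166]
tool_rot: [3.141, -0.004, -2.89]
wrist_force: [0.1, 0.1, 0.3]
opening: 0.0007
```

```bash
python3 - <<'E'
from h import *
from workcell import bot, imaging
s=bot.get_state();d={}
for n in("wrist","top"):
    d[n]=imaging.grab_frame(n); cv2.imwrite(f"pics/{n}1.png",d[n]["image"][:,:,::-1])
im=d['top']['image'][130:260,145:300,::-1]
cv2.imwrite('pics/top1.png',cv2.resize(im,None,fx=4,fy=4,interpolation=cv2.INTER_CUBIC))
pickle.dump((s,d),open("f1.pkl","wb"));print(s['tcp_pos'],s['joint_pos'])
E
```

```text
[ 0.59837992 -0.08954316  0.11663841] [-0.24250784  0.44528319  0.36707886  1.87282729 -0.20401616  0.86411373
  2.04838847]
```

View pics/wrist1.png

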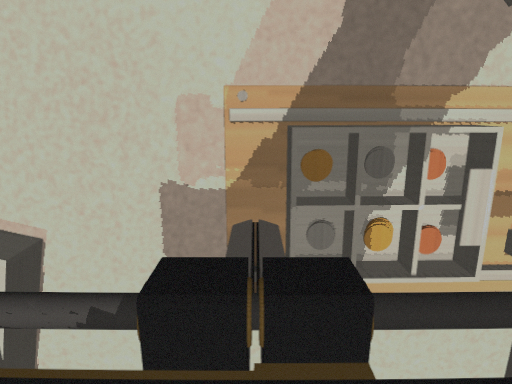

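View pics/top1.png

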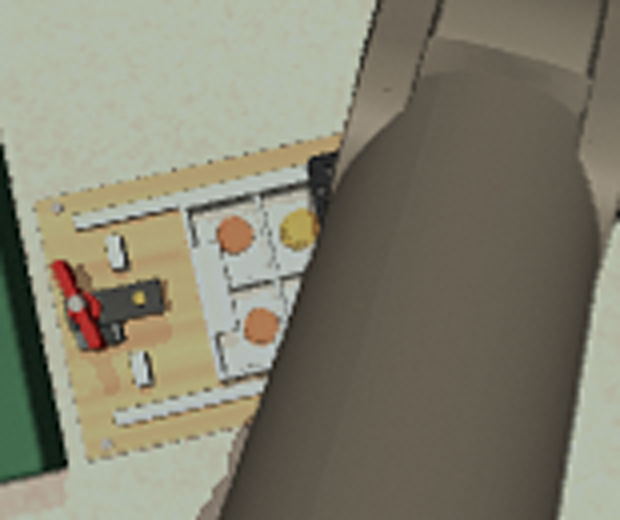

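The wrist view shows the closed fingers (tips near (255,225)) on the board just short of the tray's -y wall (column ~287), with six cells and the rim at the far right. I'm lowering.

>>> {"name": "jog_arm", "arguments": {
  "rows": "0 0 -30 0 0 0; 0 0 -60 0 0 0; 0 0 -75 0 0 0; 1 0 -86 0 0 0; 1 0 -86 0 0 0"
}}

```text
clock: 3.15
tcp_pos: [0.6011, -0.0897, 0.0333]
tool_rot: [3.142, -0.0, -2.89]
wrist_force: [-0.4, 0.3, 0.2]
opening: 0.0007
```

>>> {"name": "jog_arm", "arguments": {
  "rows": "-1 3 0 0 0 0; -2 6 0 0 0 0; -2 9 0 0 0 0; -3 12 0 0 0 0; -4 15 0 0 0 0; -4 17 0 0 0 0; -5 19 0 0 0 0; -5 19 0 0 0 0"
}}

```text
clock: 3.95
tcp_pos: [0.5964, -0.071, 0.0338]
tool_rot: [-3.141, 0.001, -2.89]
wrist_force: [1.9, -4.0, 2.6]
opening: 0.0004
```

>>> {"name": "jog_arm", "arguments": {
  "rows": "-1 4 0 0 0 0; -2 8 0 0 0 0; -3 12 0 0 0 0; -4 16 0 0 0 0; -5 20 0 0 0 0; -6 24 0 0 0 0; -7 28 0 0 0 0; -7 29 0 0 0 0; -7 29 0 0 0 0"
}}

```text
clock: 4.85
tcp_pos: [0.5892, -0.0419, 0.0336]
tool_rot: [-3.141, 0.0, -2.89]
wrist_force: [0.9, -3.3, 2.8]
opening: 0.0008
```

>>> {"name": "jog_arm", "arguments": {
  "rows": "0 1 0 0 0 0; 0 2 0 0 0 0; -1 3 0 0 0 0; -1 4 0 0 0 0; -1 5 0 0 0 0; -1 5 0 0 0 0"
}}

```text
clock: 5.45
tcp_pos: [0.5881, -0.0371, 0.0336]
tool_rot: [-3.141, 0.0, -2.89]
wrist_force: [1.0, -5.2, 4.0]
opening: 0.0006
```

>>> {"name": "jog_arm", "arguments": {
  "rows": "0 1 0 0 0 0; 0 2 0 0 0 0; -1 3 0 0 0 0; -1 3 0 0 0 0"
}}

```text
clock: 5.85
tcp_pos: [0.5872, -0.0339, 0.0336]
tool_rot: [-3.141, 0.0, -2.89]
wrist_force: [0.6, -4.2, 4.0]
opening: 0.0004
```

>>> {"name": "jog_arm", "arguments": {
  "rows": "0 1 0 0 0 0; 0 2 0 0 0 0; 0 2 0 0 0 0"
}}

```text
clock: 6.15
tcp_pos: [0.5872, -0.0327, 0.0336]
tool_rot: [-3.141, 0.0, -2.89]
wrist_force: [1.2, -7.6, 3.5]
opening: 0.0007
```

>>> {"name": "jog_arm", "arguments": {
  "rows": "0 1 0 0 0 0; -1 2 0 0 0 0; -1 2 0 0 0 0"
}}

```text
clock: 6.45
tcp_pos: [0.5871, -0.0326, 0.0338]
tool_rot: [-3.138, 0.002, -2.892]
wrist_force: [7.4, -16.4, -1.6]
opening: 0.0003
```

>>> {"name": "jog_arm", "arguments": {
  "rows": "0 1 0 0 0 0; 0 2 0 0 0 0; 0 2 0 0 0 0"
}}

```text
clock: 6.75
tcp_pos: [0.5872, -0.0325, 0.0339]
tool_rot: [-3.136, 0.002, -2.893]
wrist_force: [7.2, -25.9, 0.4]
opening: 0.0006
```

```bash
python3 - <<'E'
from h import *
from workcell import bot, imaging
s=bot.get_state();d={}
print(s['tcp_pos'],s['wrist_force'])
for n in("side",):
    d[n]=imaging.grab_frame(n)
im=d['side']['image'][195:310,185:295,::-1]
cv2.imwrite('pics/side2.png',cv2.resize(im,None,fx=5,fy=5,interpolation=cv2.INTER_CUBIC))
pickle.dump((s,d),open("f2.pkl","wb"))
E
```

```text
[ 0.58719533 -0.03248413  0.03390328] [  7.166743   -25.89004458   0.40298813]
```

View pics/side2.png

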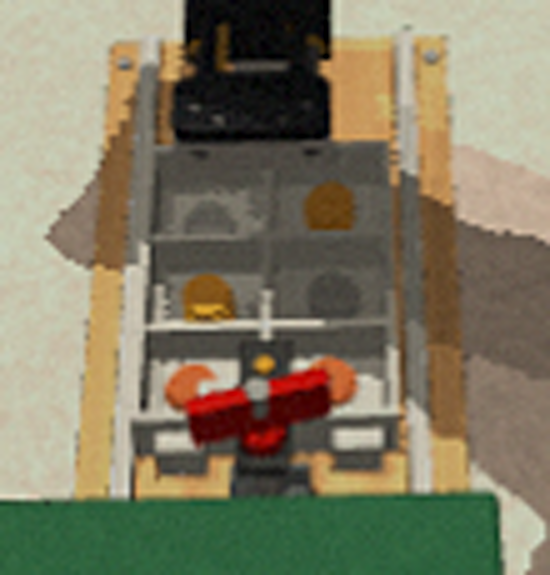

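The tray is home: force rose from about 4 to 26 N with no further motion, TCP at dock y -87 mm as expected, and the rim meets both lugs in the crop at (180,440) and (355,440). I'm backing off and rising.

>>> {"name": "jog_arm", "arguments": {
  "rows": "1 -6 0 0 0 0; 3 -12 0 0 0 0; 5 -20 0 0 0 0; 5 -20 40 0 0 0; 5 -20 85 0 0 0; 5 -20 130 0 0 0; 5 -20 166 0 0 0; 5 -20 166 0 0 0"
}}

```text
clock: 7.6
tcp_pos: [0.5933, -0.0479, 0.2043]
tool_rot: [-3.141, 0.007, -2.89]
wrist_force: [-0.0, -0.0, -0.4]
opening: 0.0004
```

>>> {"name": "jog_arm", "arguments": {
  "rows": "-9 33 0 0 0 2; -18 66 0 0 0 4; -27 99 0 0 0 6; -36 132 0 0 0 8; -45 165 0 0 0 10; -53 199 0 0 0 10; -53 199 0 0 0 10",
  "fingers": 28
}}

```text
clock: 8.3
tcp_pos: [0.5364, 0.1562, 0.1987]
tool_rot: [3.14, -0.001, -2.709]
wrist_force: [-0.1, -0.0, -0.2]
opening: 0.0277
```

```bash
python3 - <<'E'
from h import *
from workcell import bot, imaging
s=bot.get_state()
print(s['tcp_pos'],s['tool_rot'],s['wrist_force'],s['wrist_torque'],s['joint_pos'])
f=imaging.grab_frame('wrist')
cv2.imwrite('pics/wrist3.png',f['image'][:,:,::-1])
g=imaging.grab_frame('side')
im=g['image'][195:310,185:295,::-1]
cv2.imwrite('pics/side3.png',cv2.resize(im,None,fx=5,fy=5,interpolation=cv2.INTER_CUBIC))
pickle.dump((s,dict(wrist=f,side=g)),open("f3.pkl","wb"))
c=cam(f,s)
print(proj(c,[[.539,.148,.114],[.539,.148,.084],s['tcp_pos']]))
E
```

```text
[0.5363894  0.1562341  0.19867094] [ 3.13978139e+00 -9.39948085e-04 -2.70879739e+00] [-0.08773364 -0.00732788 -0.23332318] [ 0.01484254 -0.00598666  0.02926936] [-0.63546911  0.26247077  0.2836892   1.90390221 -0.08916927  0.98816308
  1.69181607]
[[242.58734976 201.1014993 ]
 [243.76884855 191.88834275]
 [253.48979706 245.27248455]]
```

View pics/wrist3.png

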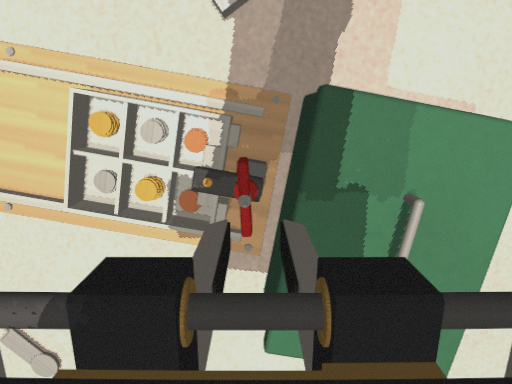

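View pics/side3.png

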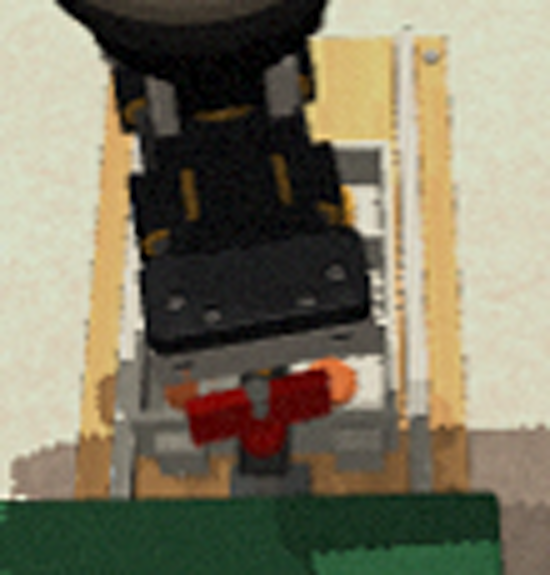

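The wrist view shows the red blade from (243,160) to (247,235), hub at (244,200), with the box edge to the right at about (275,240). I'm measuring the blade by mask.

```bash
python3 - <<'E'
from h import *
s,d=pickle.load(open('f3.pkl','rb'));f=d['wrist'];c=cam(f,s)
im=f['image'].astype(int)
m=((im[...,0]>90)&(im[...,1]<60)&(im[...,2]<60)).astype(np.uint8)
m[:,:225]=0;m[:,270:]=0
ys,xs=np.nonzero(m);print(len(ys),ys.min(),ys.max())
for y in range(ys.min(),ys.max()+1,5):
    k=xs[ys==y];print(y,k.min(),k.max())
cv2.imwrite('pics/wc3.png',cv2.resize(f['image'][140:260,190:310,::-1],None,fx=5,fy=5,interpolation=cv2.INTER_CUBIC))
print(onz(c,(244,200.5),.114))
E
```

```text
860 157 236
157 240 246
162 237 246
167 237 247
172 237 248
177 237 248
182 238 252
187 234 256
192 234 257
197 235 255Traceback (most recent call last):
  File "<stdin>", line 8, in <module>
    return umr_minimum(a, axis, None, out, keepdims, initial, where)
ValueError: zero-size array to reduction operation minimum which has no identity
```

```bash
python3 - <<'E'
from h import *
s,d=pickle.load(open('f3.pkl','rb'));f=d['wrist'];c=cam(f,s)
cv2.imwrite('pics/wc3.png',cv2.resize(f['image'][140:260,190:310,::-1],None,fx=5,fy=5,interpolation=cv2.INTER_CUBIC))
print(onz(c,(244,200.5),.116))
E
```

```text
[0.53759386 0.1486194  0.116     ]
```

View pics/wc3.png

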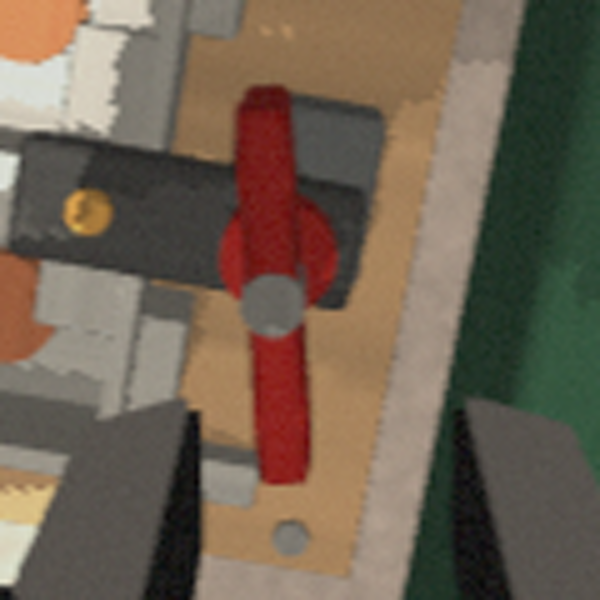

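```bash
python3 - <<'E'
from h import *
s,d=pickle.load(open('f3.pkl','rb'));c=cam(d['wrist'],s)
P=lambda x,y:(190+x/5-.4,140+y/5-.4)
a=onz(c,P(267,92),.114);b=onz(c,P(284,480),.114);print(a,b,np.linalg.norm(a-b),(a+b)/2,np.degrees(np.arctan2(*(a-b)[[1,0]])))
yaw=np.degrees(s['tool_rot'][2]);print('tool y dir',yaw-90+360)
cs=cam(d['side']);S=lambda x,y:(x/5+185-.4,y/5+195-.4)
print(tri(c,P(272,303),cs,S(257,378)))
E
```

```text
[0.50856528 0.13460721 0.114     ] [0.56341332 0.16230284 0.114     ] 0.06144392443095876 [0.5359893  0.14845503 0.114     ] -153.20840681975562
tool y dir 114.79734194706063
[0.53645196 0.14789389 0.12286351]
```

>>> {"name": "jog_arm", "arguments": {
  "rows": "1 -4 0 0 0 2; 1 -8 0 0 0 2; 1 -8 -20 0 0 2; 1 -8 -45 0 0 2; 1 -8 -60 0 0 2; 1 -8 -60 0 0 2"
}}

```text
clock: 9.0
tcp_pos: [0.538, 0.1418, 0.1376]
tool_rot: [-3.141, -0.004, -2.683]
wrist_force: [-0.4, 0.4, 0.6]
opening: 0.0279
```

```bash
python3 - <<'E'
from h import *
from workcell import bot, imaging
s=bot.get_state()
print(s['tcp_pos'],s['tool_rot'],s['wrist_force'],s['wrist_torque'])
f=imaging.grab_frame('wrist')
cv2.imwrite('pics/wrist4.png',cv2.resize(f['image'][130:290,160:360,::-1],None,fx=3.5,fy=3.5,interpolation=cv2.INTER_CUBIC))
g=imaging.grab_frame('side')
im=g['image'][195:310,185:295,::-1]
cv2.imwrite('pics/side4.png',cv2.resize(im,None,fx=5,fy=5,interpolation=cv2.INTER_CUBIC))
pickle.dump((s,dict(wrist=f,side=g)),open("f4.pkl","wb"))
E
```

```text
[0.5380145  0.14175976 0.13755928] [-3.14142871 -0.00350895 -2.68250349] [-0.44129355  0.35672809  0.57033042] [ 0.10008318 -0.02195144  0.0002704 ]
```

View pics/wrist4.png

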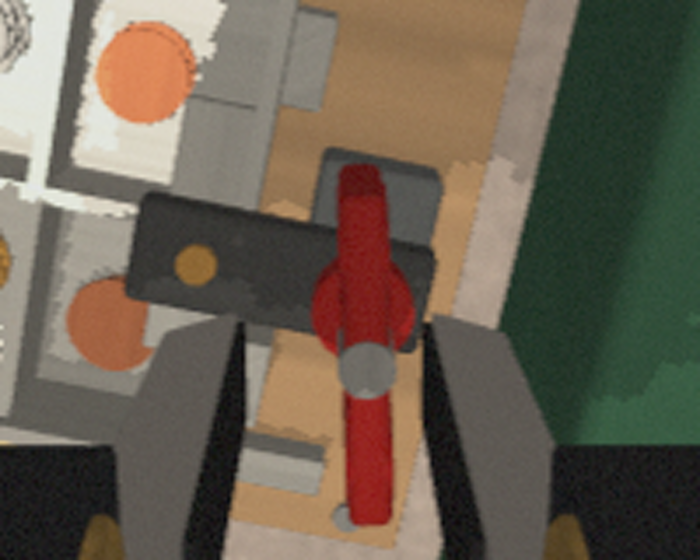

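View pics/side4.png

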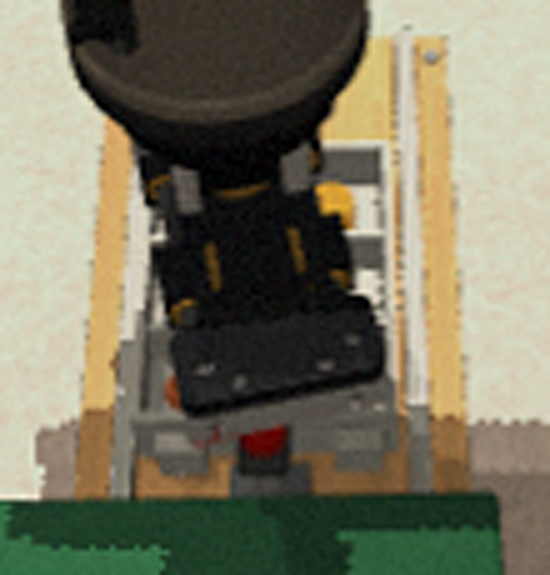

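```bash
python3 - <<'E'
from h import *
from workcell import bot
s=bot.get_state();print(s['tcp_pos'],s['tool_rot'],s['wrist_torque'])
s,d=pickle.load(open('f4.pkl','rb'));c=cam(d['wrist'],s)
P=lambda x,y:(160+x/3.5-.36,130+y/3.5-.36)
a=onz(c,P(361,168),.114);b=onz(c,P(370,522),.114);print(a,b,np.linalg.norm(a-b),(a+b)/2,np.degrees(np.arctan2(*(b-a)[[1,0]])), np.degrees(s['tool_rot'][2])+180)
E
```

```text
[0.53922906 0.14247131 0.13971632] [-3.14134977e+00 -4.04125654e-04 -2.68187748e+00] [0.07628831 0.04261234 0.01462335]
[0.50736645 0.13248712 0.114     ] [0.56340931 0.1623237  0.114     ] 0.06349034522234229 [0.53538788 0.14740541 0.114     ] 28.030328818439013 26.3038716812799
```

>>> {"name": "jog_arm", "arguments": {
  "rows": "-1 3 0 0 0 1; -2 6 0 0 0 1; -2 6 -15 0 0 1; -2 6 -15 0 0 1"
}}

```text
clock: 9.5
tcp_pos: [0.5364, 0.1496, 0.1239]
tool_rot: [3.141, -0.001, -2.662]
wrist_force: [-1.5, -0.4, -0.3]
opening: 0.0276
```

```bash
python3 - <<'E'
from h import *
from workcell import bot, imaging
s=bot.get_state()
print(s['tcp_pos'],s['tool_rot'],s['wrist_force'],s['wrist_torque'])
f=imaging.grab_frame('wrist')
cv2.imwrite('pics/wrist5.png',cv2.resize(f['image'][130:290,160:360,::-1],None,fx=3.5,fy=3.5,interpolation=cv2.INTER_CUBIC))
s=bot.get_state()
print(s['tcp_pos'],s['tool_rot'],s['wrist_force'],s['wrist_torque'])
E
```

```text
[0.53639795 0.14957323 0.12386343] [ 3.14144760e+00 -1.02568225e-03 -2.66223303e+00] [-1.52290306 -0.41115386 -0.29741739] [ 0.09904677  0.06499396 -0.01201136]
[0.53667784 0.14944902 0.12449205] [ 3.14155036e+00 -6.90538040e-04 -2.66247975e+00] [ 0.02261311 -0.79018522  0.4978718 ] [ 0.03577327 -0.02098084 -0.00216314]
```

View pics/wrist5.png

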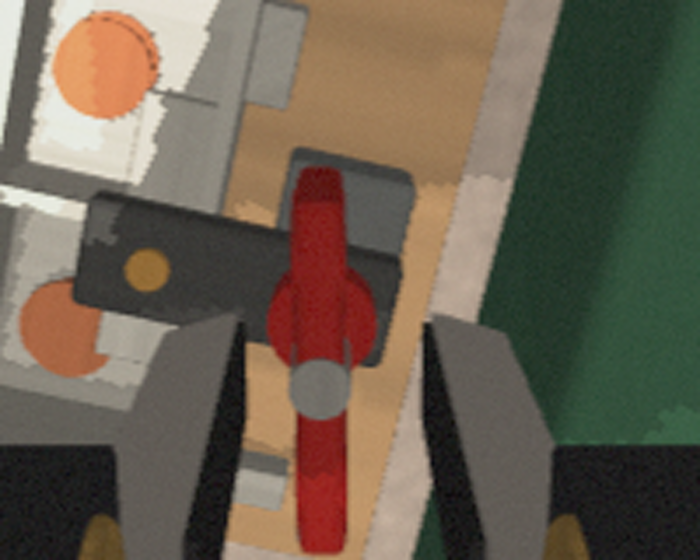

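>>> {"name": "jog_arm", "arguments": {
  "rows": "0 -1 -6 0 0 0; 0 -1 -13 0 0 0; 0 -1 -20 0 0 0; 0 -1 -25 0 0 0; 0 -1 -25 0 0 0"
}}

```text
clock: 10.05
tcp_pos: [0.5366, 0.1481, 0.0986]
tool_rot: [-3.142, -0.001, -2.663]
wrist_force: [0.0, -0.3, 0.4]
opening: 0.028
```

>>> {"name": "jog_arm", "arguments": {
  "rows": "0 0 0 0 0 0; 0 0 0 0 0 0; 0 0 0 0 0 0; 0 0 0 0 0 0",
  "fingers": 0,
  "force": 55
}}

```text
clock: 10.45
tcp_pos: [0.5375, 0.1477, 0.0997]
tool_rot: [-3.141, 0.001, -2.663]
wrist_force: [1.8, -4.1, -0.2]
opening: 0.0076
```

```bash
python3 - <<'E'
from h import *
from workcell import bot, imaging
f=imaging.grab_frame('wrist')
cv2.imwrite('pics/wrist6.png',cv2.resize(f['image'][130:290,160:360,::-1],None,fx=3.5,fy=3.5,interpolation=cv2.INTER_CUBIC))
s=bot.get_state()
print(s['tcp_pos'],s['tool_rot'],s['wrist_force'],s['wrist_torque'],s['opening'],s['joint_pos'])
E
```

```text
[0.53745476 0.14773356 0.09972676] [-3.14080199e+00  5.53295121e-04 -2.66304191e+00] [ 3.19022949 -3.74143009 -0.6286302 ] [-1.06107851 -0.67469926  0.29757627] 0.007955946233027531 [-0.5921826   0.38497297  0.25589014  1.99066368 -0.1343784   0.78121854
  1.79068981]
```

View pics/wrist6.png

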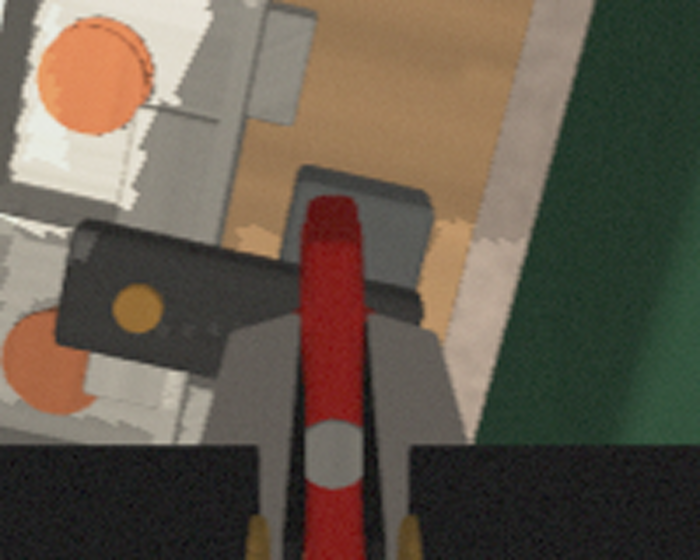

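The blade is pinched (opening 8.0 mm) with the box clear. I'm turning clockwise in steps.

>>> {"name": "jog_arm", "arguments": {
  "rows": "0 0 0 0 0 -2; 0 0 0 0 0 -4; 0 0 0 0 0 -7; 0 0 0 0 0 -10; 0 0 0 0 0 -13; 0 0 0 0 0 -16; 0 0 0 0 0 -18; 0 0 0 0 0 -20"
}}

```text
clock: 11.3
tcp_pos: [0.5374, 0.1482, 0.0997]
tool_rot: [-3.141, 0.001, -3.013]
wrist_force: [1.3, -3.4, -0.3]
opening: 0.0079
```

```bash
cat > st.py <<'E'
from workcell import bot
import numpy as np
s=bot.get_state()
print(s['tcp_pos'].round(4),'yaw',np.degrees(s['tool_rot'][2]).round(2),'F',s['wrist_force'].round(1),'M',s['wrist_torque'].round(3),'op',s['opening'].round(4),'j7',s['joint_pos'][6].round(2),s['clock'])
E
python3 st.py
```

```text
Traceback (most recent call last):
  File "st.py", line 4, in <module>
    print(s['tcp_pos'].round(4),'yaw',np.degrees(s['tool_rot'][2]).round(2),'F',s['wrist_force'].round(1),'M',s['wrist_torque'].round(3),'op',s['opening'].round(4),'j7',s['joint_pos'][6].round(2),s['clock'])
                                                                                                                                              ^^^^^^^^^^^^^^^^^^
AttributeError: 'float' object has no attribute 'round'
```

```bash
sed -i "s/s\['opening'\].round(4)/round(s['opening'],4)/" st.py; python3 st.py
```

```text
[0.5374 0.1482 0.0997] yaw -172.65 F [ 1.3 -3.4 -0.3] M [-0.511 -0.503  0.307] op 0.0079 j7 1.48 11.3
```

>>> {"name": "jog_arm", "arguments": {
  "rows": "0 0 0 0 0 -2; 0 0 0 0 0 -4; 0 0 0 0 0 -6; 0 0 0 0 0 -8"
}}

```text
clock: 11.7
tcp_pos: [0.5373, 0.1483, 0.0997]
tool_rot: [3.141, 0.001, 3.131]
wrist_force: [2.8, -1.5, -0.7]
opening: 0.0081
```

```bash
python3 st.py
```

```text
[0.5373 0.1483 0.0997] yaw 179.37 F [ 2.8 -1.5 -0.7] M [-0.409 -0.522  0.342] op 0.0081 j7 1.36 11.7
```

>>> {"name": "jog_arm", "arguments": {
  "rows": "0 0 0 0 0 -2; 0 0 0 0 0 -4; 0 0 0 0 0 -6"
}}

```text
clock: 12.0
tcp_pos: [0.5374, 0.1485, 0.0997]
tool_rot: [3.141, 0.001, 3.026]
wrist_force: [2.0, 0.0, 0.0]
opening: 0.0077
```

```bash
python3 st.py
```

```text
[0.5374 0.1485 0.0997] yaw 173.37 F [2. 0. 0.] M [-0.255 -0.477  0.301] op 0.0077 j7 1.27 12.0
```

>>> {"name": "jog_arm", "arguments": {
  "rows": "0 0 0 0 0 -2; 0 0 0 0 0 -4; 0 0 0 0 0 -6"
}}

```text
clock: 12.3
tcp_pos: [0.5374, 0.1486, 0.0997]
tool_rot: [3.141, 0.001, 2.921]
wrist_force: [2.6, 0.4, -0.8]
opening: 0.0079
```

```bash
python3 st.py
```

```text
[0.5374 0.1486 0.0997] yaw 167.38 F [ 2.6  0.4 -0.8] M [-0.093 -0.561  0.381] op 0.0079 j7 1.18 12.3
```

>>> {"name": "jog_arm", "arguments": {
  "rows": "0 0 0 0 0 -1; 0 0 0 0 0 -2"
}}

```text
clock: 12.5
tcp_pos: [0.5374, 0.1486, 0.0997]
tool_rot: [3.141, 0.001, 2.887]
wrist_force: [2.5, 1.0, 0.6]
opening: 0.0073
```

```bash
python3 st.py
```

```text
[0.5374 0.1486 0.0997] yaw 165.42 F [2.5 1.  0.6] M [ 0.153 -0.767  0.307] op 0.0073 j7 1.15 12.5
```

>>> {"name": "jog_arm", "arguments": {
  "rows": "0 0 0 0 0 -1; 0 0 0 0 0 -2"
}}

```text
clock: 12.7
tcp_pos: [0.5374, 0.1487, 0.0997]
tool_rot: [3.141, 0.001, 2.852]
wrist_force: [4.6, 1.8, 2.3]
opening: 0.0076
```

```bash
python3 st.py
```

```text
[0.5374 0.1487 0.0997] yaw 163.38 F [4.6 1.8 2.3] M [ 0.488 -0.946  0.382] op 0.0076 j7 1.12 12.7
```

```bash
cat > av.py <<'E'
from workcell import bot,imaging
import numpy as np
M=[];F=[]
for i in range(8):
    imaging.grab_frame('side');s=bot.get_state();M.append(s['wrist_torque']);F.append(s['wrist_force'])
M=np.array(M);F=np.array(F)
print('yaw',np.degrees(s['tool_rot'][2]).round(2),'F',F.mean(0).round(1),'M',M.mean(0).round(3),'Mz',M[:,2].round(3),'op',round(s['opening'],4),s['clock'])
E
python3 av.py
```

```text
yaw 163.46 F [4.6 2.7 2.3] M [ 0.602 -1.07   0.251] Mz [0.334 0.221 0.269 0.262 0.257 0.229 0.263 0.174] op 0.0075 13.1
```

>>> {"name": "jog_arm", "arguments": {
  "rows": "0 0 0 0 0 -2; 0 0 0 0 0 -4"
}}

```text
clock: 13.3
tcp_pos: [0.5374, 0.1487, 0.0997]
tool_rot: [3.141, 0.001, 2.782]
wrist_force: [4.7, 4.2, 1.1]
opening: 0.0076
```

```bash
python3 av.py
```

```text
yaw 159.46 F [4.5 3.4 2.3] M [ 0.729 -1.122  0.212] Mz [0.288 0.187 0.222 0.125 0.218 0.237 0.201 0.216] op 0.0079 13.7
```

>>> {"name": "jog_arm", "arguments": {
  "rows": "0 0 0 0 0 -1.5; 0 0 0 0 0 -3"
}}

```text
clock: 13.9
tcp_pos: [0.5374, 0.1488, 0.0997]
tool_rot: [3.141, 0.001, 2.73]
wrist_force: [4.9, 3.2, 1.3]
opening: 0.008
```

```bash
python3 st.py
```

```text
[0.5374 0.1488 0.0997] yaw 156.41 F [4.9 3.2 1.3] M [ 0.84  -1.152  0.287] op 0.008 j7 1.02 13.9
```

>>> {"name": "jog_arm", "arguments": {
  "rows": "0 0 0 0 0 -1.5"
}}

```text
clock: 14.0
tcp_pos: [0.5374, 0.1488, 0.0997]
tool_rot: [3.141, 0.001, 2.704]
wrist_force: [5.1, 3.9, 0.9]
opening: 0.0075
```

```bash
python3 st.py
```

```text
[0.5374 0.1488 0.0997] yaw 154.91 F [5.1 3.9 0.9] M [ 0.849 -1.181  0.293] op 0.0075 j7 0.99 14.0
```

>>> {"name": "jog_arm", "arguments": {
  "rows": "0 0 0 0 0 -1.5"
}}

```text
clock: 14.1
tcp_pos: [0.5375, 0.1489, 0.0997]
tool_rot: [3.141, 0.001, 2.678]
wrist_force: [5.7, 3.5, 0.6]
opening: 0.0073
```

```bash
python3 st.py
```

```text
[0.5375 0.1489 0.0997] yaw 153.41 F [5.7 3.5 0.6] M [ 0.871 -1.261  0.33 ] op 0.0073 j7 0.97 14.1
```

>>> {"name": "jog_arm", "arguments": {
  "rows": "0.5 0.5 0 0 0 -1.5; 1 0.7 0 0 0 -3; 1 0.7 0 0 0 -4.5"
}}

```text
clock: 14.4
tcp_pos: [0.5376, 0.149, 0.0997]
tool_rot: [-3.141, -0.001, 2.598]
wrist_force: [-1.0, 0.2, 9.3]
opening: 0.0078
```

```bash
python3 st.py
```

```text
[0.5376 0.149  0.0997] yaw 148.88 F [-1.   0.2  9.3] M [0.203 0.278 0.27 ] op 0.0078 j7 0.9 14.4
```

>>> {"name": "jog_arm", "arguments": {
  "rows": "0 0 0 0 0 -1.5"
}}

```text
clock: 14.5
tcp_pos: [0.5376, 0.149, 0.0996]
tool_rot: [-3.141, -0.001, 2.572]
wrist_force: [-1.1, -0.2, 8.2]
opening: 0.0083
```

```bash
python3 st.py
```

```text
[0.5376 0.149  0.0996] yaw 147.38 F [-1.1 -0.2  8.2] M [0.208 0.162 0.266] op 0.0083 j7 0.88 14.5
```

>>> {"name": "jog_arm", "arguments": {
  "rows": "0 0 0 0 0 -1.5"
}}

```text
clock: 14.6
tcp_pos: [0.5376, 0.149, 0.0997]
tool_rot: [-3.141, -0.001, 2.546]
wrist_force: [-1.2, 0.4, 9.3]
opening: 0.0074
```

```bash
python3 st.py
```

```text
[0.5376 0.149  0.0997] yaw 145.88 F [-1.2  0.4  9.3] M [0.244 0.151 0.346] op 0.0074 j7 0.86 14.6
```

>>> {"name": "jog_arm", "arguments": {
  "rows": "0 0 0 0 0 -1.5; 0 0 0 0 0 -3"
}}

```text
clock: 14.8
tcp_pos: [0.5376, 0.1491, 0.0996]
tool_rot: [-3.141, -0.001, 2.494]
wrist_force: [-0.0, 1.3, 8.5]
opening: 0.0076
```

```bash
python3 st.py
```

```text
[0.5376 0.1491 0.0996] yaw 142.88 F [-0.   1.3  8.5] M [0.35  0.008 0.333] op 0.0076 j7 0.81 14.8
```

>>> {"name": "jog_arm", "arguments": {
  "rows": "0 0 0 0 0 -1.5"
}}

```text
clock: 14.9
tcp_pos: [0.5377, 0.1491, 0.0997]
tool_rot: [-3.141, -0.001, 2.468]
wrist_force: [-0.5, 1.5, 7.7]
opening: 0.0079
```

```bash
python3 st.py
```

```text
[0.5377 0.1491 0.0997] yaw 141.38 F [-0.5  1.5  7.7] M [0.325 0.072 0.293] op 0.0079 j7 0.79 14.9
```

>>> {"name": "jog_arm", "arguments": {
  "rows": "0 0 0 0 0 -1.5"
}}

```text
clock: 15.0
tcp_pos: [0.5377, 0.1492, 0.0996]
tool_rot: [-3.141, -0.001, 2.441]
wrist_force: [-1.2, 2.0, 8.1]
opening: 0.0076
```

```bash
python3 st.py
```

```text
[0.5377 0.1492 0.0996] yaw 139.88 F [-1.2  2.   8.1] M [0.372 0.057 0.321] op 0.0076 j7 0.77 15.0
```

Mz is steady at about 0.31, so still free. I'm continuing.

>>> {"name": "jog_arm", "arguments": {
  "rows": "0 0 0 0 0 -1.5; 0 0 0 0 0 -3"
}}

```text
clock: 15.2
tcp_pos: [0.5377, 0.1492, 0.0997]
tool_rot: [-3.141, -0.001, 2.389]
wrist_force: [-0.6, 1.9, 8.4]
opening: 0.0076
```

```bash
python3 st.py
```

```text
[0.5377 0.1492 0.0997] yaw 136.88 F [-0.6  1.9  8.4] M [ 0.371 -0.103  0.371] op 0.0076 j7 0.73 15.2
```

>>> {"name": "jog_arm", "arguments": {
  "rows": "0 0 0 0 0 -1.5"
}}

```text
clock: 15.3
tcp_pos: [0.5378, 0.1492, 0.0997]
tool_rot: [-3.141, -0.001, 2.363]
wrist_force: [0.3, 1.9, 7.8]
opening: 0.008
```

```bash
python3 st.py
```

```text
[0.5378 0.1492 0.0997] yaw 135.39 F [0.3 1.9 7.8] M [ 0.473 -0.064  0.325] op 0.008 j7 0.7 15.3
```

>>> {"name": "jog_arm", "arguments": {
  "rows": "0 0 0 0 0 -1.5"
}}

```text
clock: 15.4
tcp_pos: [0.5378, 0.1492, 0.0997]
tool_rot: [-3.142, -0.001, 2.337]
wrist_force: [0.7, 1.8, 8.1]
opening: 0.0078
```

```bash
python3 st.py
```

```text
[0.5378 0.1492 0.0997] yaw 133.89 F [0.7 1.8 8.1] M [ 0.447 -0.135  0.355] op 0.0078 j7 0.68 15.4
```

>>> {"name": "jog_arm", "arguments": {
  "rows": "0 0 0 0 0 -1.5"
}}

```text
clock: 15.5
tcp_pos: [0.5378, 0.1492, 0.0997]
tool_rot: [-3.142, -0.001, 2.311]
wrist_force: [0.8, 2.1, 7.5]
opening: 0.008
```

```bash
python3 st.py
```

```text
[0.5378 0.1492 0.0997] yaw 132.39 F [0.8 2.1 7.5] M [ 0.497 -0.197  0.355] op 0.008 j7 0.66 15.5
```

>>> {"name": "jog_arm", "arguments": {
  "rows": "0 0 0 0 0 -1.5"
}}

```text
clock: 15.6
tcp_pos: [0.5378, 0.1493, 0.0997]
tool_rot: [-3.142, -0.001, 2.284]
wrist_force: [0.9, 2.4, 7.9]
opening: 0.0074
```

```bash
python3 st.py
```

```text
[0.5378 0.1493 0.0997] yaw 130.89 F [0.9 2.4 7.9] M [ 0.537 -0.17   0.309] op 0.0074 j7 0.64 15.6
```

>>> {"name": "jog_arm", "arguments": {
  "rows": "0 0 0 0 0 -1.5"
}}

```text
clock: 15.7
tcp_pos: [0.5378, 0.1493, 0.0997]
tool_rot: [-3.142, -0.001, 2.258]
wrist_force: [1.6, 2.7, 5.7]
opening: 0.0079
```

```bash
python3 st.py
```

```text
[0.5378 0.1493 0.0997] yaw 129.39 F [1.6 2.7 5.7] M [ 0.563 -0.269  0.297] op 0.0079 j7 0.61 15.7
```

>>> {"name": "jog_arm", "arguments": {
  "rows": "0 0 0 0 0 -1.5; 0 0 0 0 0 -3"
}}

```text
clock: 15.9
tcp_pos: [0.5379, 0.1493, 0.0997]
tool_rot: [3.142, -0.001, 2.206]
wrist_force: [1.7, 2.7, 6.0]
opening: 0.0077
```

```bash
python3 st.py
```

```text
[0.5379 0.1493 0.0997] yaw 126.39 F [1.7 2.7 6. ] M [ 0.612 -0.373  0.328] op 0.0077 j7 0.57 15.9
```

>>> {"name": "jog_arm", "arguments": {
  "rows": "0 0 0 0 0 -1.5"
}}

```text
clock: 16.0
tcp_pos: [0.538, 0.1493, 0.0997]
tool_rot: [3.141, -0.001, 2.18]
wrist_force: [1.3, 2.9, 5.9]
opening: 0.0075
```

```bash
python3 st.py
```

```text
[0.538  0.1493 0.0997] yaw 124.89 F [1.3 2.9 5.9] M [ 0.595 -0.359  0.343] op 0.0075 j7 0.55 16.0
```

>>> {"name": "jog_arm", "arguments": {
  "rows": "0 0 0 0 0 -1.5"
}}

```text
clock: 16.1
tcp_pos: [0.538, 0.1494, 0.0997]
tool_rot: [3.141, -0.001, 2.154]
wrist_force: [1.8, 3.7, 5.8]
opening: 0.0073
```

```bash
python3 st.py
```

```text
[0.538  0.1494 0.0997] yaw 123.39 F [1.8 3.7 5.8] M [ 0.608 -0.417  0.327] op 0.0073 j7 0.53 16.1
```

>>> {"name": "jog_arm", "arguments": {
  "rows": "0 0 0 0 0 -1.5; 0 0 0 0 0 -3"
}}

```text
clock: 16.3
tcp_pos: [0.5381, 0.1494, 0.0997]
tool_rot: [3.141, -0.001, 2.101]
wrist_force: [2.5, 3.3, 5.6]
opening: 0.0078
```

```bash
python3 st.py
```

```text
[0.5381 0.1494 0.0997] yaw 120.39 F [2.5 3.3 5.6] M [ 0.622 -0.513  0.315] op 0.0078 j7 0.48 16.3
```

>>> {"name": "jog_arm", "arguments": {
  "rows": "0 0 0 0 0 -1.5"
}}

```text
clock: 16.4
tcp_pos: [0.5381, 0.1494, 0.0997]
tool_rot: [3.141, -0.001, 2.075]
wrist_force: [2.2, 2.7, 5.5]
opening: 0.0076
```

```bash
python3 st.py
```

```text
[0.5381 0.1494 0.0997] yaw 118.89 F [2.2 2.7 5.5] M [ 0.685 -0.618  0.351] op 0.0076 j7 0.46 16.4
```

>>> {"name": "jog_arm", "arguments": {
  "rows": "0 0 0 0 0 -1.5"
}}

```text
clock: 16.5
tcp_pos: [0.5381, 0.1494, 0.0997]
tool_rot: [3.141, -0.001, 2.049]
wrist_force: [2.0, 3.0, 4.0]
opening: 0.0073
```

```bash
python3 st.py
```

```text
[0.5381 0.1494 0.0997] yaw 117.39 F [2. 3. 4.] M [ 0.683 -0.606  0.318] op 0.0073 j7 0.44 16.5
```

Still free at 90° (1.57 rad).

>>> {"name": "jog_arm", "arguments": {
  "rows": "0 0 0 0 0 -1.5; 0 0 0 0 0 -3"
}}

```text
clock: 16.7
tcp_pos: [0.5382, 0.1494, 0.0997]
tool_rot: [3.141, -0.0, 1.996]
wrist_force: [3.8, 4.1, 5.0]
opening: 0.0079
```

```bash
python3 st.py
```

```text
[0.5382 0.1494 0.0997] yaw 114.38 F [3.8 4.1 5. ] M [ 0.815 -0.682  0.293] op 0.0079 j7 0.4 16.7
```

>>> {"name": "jog_arm", "arguments": {
  "rows": "0 0 0 0 0 -1.5"
}}

```text
clock: 16.8
tcp_pos: [0.5382, 0.1495, 0.0997]
tool_rot: [3.141, -0.001, 1.97]
wrist_force: [3.3, 3.8, 3.9]
opening: 0.0073
```

```bash
python3 st.py
```

```text
[0.5382 0.1495 0.0997] yaw 112.88 F [3.3 3.8 3.9] M [ 0.846 -0.731  0.282] op 0.0073 j7 0.37 16.8
```

>>> {"name": "jog_arm", "arguments": {
  "rows": "0 0 0 0 0 -1.5"
}}

```text
clock: 16.9
tcp_pos: [0.5382, 0.1495, 0.0997]
tool_rot: [3.141, -0.0, 1.944]
wrist_force: [3.5, 4.2, 4.5]
opening: 0.0075
```

```bash
python3 st.py
```

```text
[0.5382 0.1495 0.0997] yaw 111.37 F [3.5 4.2 4.5] M [ 0.957 -0.758  0.329] op 0.0075 j7 0.35 16.9
```

>>> {"name": "jog_arm", "arguments": {
  "rows": "0.3 0.3 0 0 0 -1.5; 0.6 0.6 0 0 0 -3"
}}

```text
clock: 17.1
tcp_pos: [0.5383, 0.1495, 0.0996]
tool_rot: [-3.141, -0.0, 1.891]
wrist_force: [-1.3, -0.1, 11.4]
opening: 0.0077
```

```bash
python3 st.py
```

```text
[0.5383 0.1495 0.0996] yaw 108.35 F [-1.3 -0.1 11.4] M [-0.049  0.491  0.327] op 0.0077 j7 0.31 17.1
```

>>> {"name": "jog_arm", "arguments": {
  "rows": "0 0 0 0 0 -1.5"
}}

```text
clock: 17.2
tcp_pos: [0.5383, 0.1495, 0.0997]
tool_rot: [-3.141, -0.0, 1.865]
wrist_force: [-0.2, 0.7, 9.9]
opening: 0.0074
```

```bash
python3 st.py
```

```text
[0.5383 0.1495 0.0997] yaw 106.85 F [-0.2  0.7  9.9] M [0.187 0.063 0.311] op 0.0074 j7 0.29 17.2
```

>>> {"name": "jog_arm", "arguments": {
  "rows": "0 0 0 0 0 -1.5"
}}

```text
clock: 17.3
tcp_pos: [0.5384, 0.1495, 0.0997]
tool_rot: [-3.141, -0.0, 1.839]
wrist_force: [0.3, 1.3, 9.6]
opening: 0.0079
```

```bash
python3 st.py
```

```text
[0.5384 0.1495 0.0997] yaw 105.35 F [0.3 1.3 9.6] M [ 0.243 -0.012  0.281] op 0.0079 j7 0.27 17.3
```

>>> {"name": "jog_arm", "arguments": {
  "rows": "0 0 0 0 0 -1.5; 0 0 0 0 0 -3"
}}

```text
clock: 17.5
tcp_pos: [0.5384, 0.1496, 0.0997]
tool_rot: [-3.141, -0.0, 1.786]
wrist_force: [-0.5, 1.8, 9.4]
opening: 0.0078
```

```bash
python3 st.py
```

```text
[0.5384 0.1496 0.0997] yaw 102.35 F [-0.5  1.8  9.4] M [ 0.296 -0.043  0.301] op 0.0078 j7 0.22 17.5
```

>>> {"name": "jog_arm", "arguments": {
  "rows": "0 0 0 0 0 -1.5"
}}

```text
clock: 17.6
tcp_pos: [0.5384, 0.1495, 0.0997]
tool_rot: [-3.141, -0.0, 1.76]
wrist_force: [0.6, 2.4, 9.5]
opening: 0.0073
```

```bash
python3 st.py
```

```text
[0.5384 0.1495 0.0997] yaw 100.85 F [0.6 2.4 9.5] M [ 0.311 -0.1    0.314] op 0.0073 j7 0.2 17.6
```

>>> {"name": "jog_arm", "arguments": {
  "rows": "0 0 0 0 0 -1.5"
}}

```text
clock: 17.7
tcp_pos: [0.5385, 0.1496, 0.0997]
tool_rot: [-3.141, -0.0, 1.734]
wrist_force: [1.2, 1.6, 7.6]
opening: 0.0078
```

```bash
python3 st.py
```

```text
[0.5385 0.1496 0.0997] yaw 99.35 F [1.2 1.6 7.6] M [ 0.295 -0.193  0.318] op 0.0078 j7 0.18 17.7
```

>>> {"name": "jog_arm", "arguments": {
  "rows": "0 0 0 0 0 -1.5; 0 0 0 0 0 -3"
}}

```text
clock: 17.9
tcp_pos: [0.5386, 0.1496, 0.0997]
tool_rot: [-3.141, -0.0, 1.682]
wrist_force: [1.8, 1.9, 7.7]
opening: 0.0073
```

```bash
python3 st.py
```

```text
[0.5386 0.1496 0.0997] yaw 96.35 F [1.8 1.9 7.7] M [ 0.295 -0.331  0.418] op 0.0073 j7 0.14 17.9
```

>>> {"name": "jog_arm", "arguments": {
  "rows": "0 0 0 0 0 -1.5"
}}

```text
clock: 18.0
tcp_pos: [0.5386, 0.1496, 0.0997]
tool_rot: [-3.141, -0.0, 1.655]
wrist_force: [1.3, 1.8, 7.4]
opening: 0.0078
```

```bash
python3 st.py
```

```text
[0.5386 0.1496 0.0997] yaw 94.85 F [1.3 1.8 7.4] M [ 0.259 -0.378  0.378] op 0.0078 j7 0.12 18.0
```

>>> {"name": "jog_arm", "arguments": {
  "rows": "0 0 0 0 0 -1.5"
}}

```text
clock: 18.1
tcp_pos: [0.5386, 0.1496, 0.0997]
tool_rot: [-3.141, -0.0, 1.629]
wrist_force: [2.2, 2.3, 7.2]
opening: 0.0072
```

```bash
python3 st.py
```

```text
[0.5386 0.1496 0.0997] yaw 93.35 F [2.2 2.3 7.2] M [ 0.299 -0.393  0.402] op 0.0072 j7 0.09 18.1
```

Torque has stepped up to about 0.40 over the free 0.315, so the foot is biting. I'm going on in 1.5° steps.

>>> {"name": "jog_arm", "arguments": {
  "rows": "0 0 0 0 0 -1.5"
}}

```text
clock: 18.2
tcp_pos: [0.5387, 0.1496, 0.0997]
tool_rot: [3.142, -0.0, 1.603]
wrist_force: [1.6, 2.7, 6.7]
opening: 0.0076
```

```bash
python3 st.py
```

```text
[0.5387 0.1496 0.0997] yaw 91.85 F [1.6 2.7 6.7] M [ 0.263 -0.478  0.445] op 0.0076 j7 0.07 18.2
```

>>> {"name": "jog_arm", "arguments": {
  "rows": "0 0 0 0 0 -1"
}}

```text
clock: 18.3
tcp_pos: [0.5387, 0.1496, 0.0997]
tool_rot: [3.142, -0.0, 1.586]
wrist_force: [2.4, 1.5, 7.5]
opening: 0.0079
```

```bash
python3 st.py
```

```text
[0.5387 0.1496 0.0997] yaw 90.85 F [2.4 1.5 7.5] M [ 0.29  -0.443  0.407] op 0.0079 j7 0.06 18.3
```

>>> {"name": "jog_arm", "arguments": {
  "rows": "0 0 0 0 0 -1.5"
}}

```text
clock: 18.4
tcp_pos: [0.5387, 0.1496, 0.0997]
tool_rot: [3.141, -0.0, 1.56]
wrist_force: [2.8, 1.1, 6.8]
opening: 0.0077
```

```bash
python3 st.py
```

```text
[0.5387 0.1496 0.0997] yaw 89.37 F [2.8 1.1 6.8] M [ 0.275 -0.48   0.441] op 0.0077 j7 0.04 18.4
```

>>> {"name": "jog_arm", "arguments": {
  "rows": "0 0 0 0 0 -1"
}}

```text
clock: 18.5
tcp_pos: [0.5387, 0.1496, 0.0997]
tool_rot: [3.141, -0.0, 1.542]
wrist_force: [1.4, 1.5, 6.9]
opening: 0.0077
```

```bash
python3 st.py
```

```text
[0.5387 0.1496 0.0997] yaw 88.36 F [1.4 1.5 6.9] M [ 0.245 -0.517  0.428] op 0.0077 j7 0.02 18.5
```

>>> {"name": "jog_arm", "arguments": {
  "rows": "0 0 0 0 0 -1"
}}

```text
clock: 18.6
tcp_pos: [0.5388, 0.1496, 0.0997]
tool_rot: [3.141, -0.0, 1.525]
wrist_force: [2.3, 1.7, 5.3]
opening: 0.0078
```

```bash
python3 st.py
```

```text
[0.5388 0.1496 0.0997] yaw 87.37 F [2.3 1.7 5.3] M [ 0.298 -0.63   0.489] op 0.0078 j7 0.01 18.6
```

>>> {"name": "jog_arm", "arguments": {
  "rows": "0 0 0 0 0 -1"
}}

```text
clock: 18.7
tcp_pos: [0.5388, 0.1496, 0.0997]
tool_rot: [3.141, -0.0, 1.508]
wrist_force: [2.8, 1.6, 6.5]
opening: 0.0076
```

```bash
python3 st.py; python3 av.py
```

```text
[0.5388 0.1496 0.0997] yaw 86.38 F [2.8 1.6 6.5] M [ 0.224 -0.643  0.519] op 0.0076 j7 -0.0 18.7
yaw 86.42 F [3.  1.3 6.5] M [ 0.28  -0.598  0.451] Mz [0.504 0.42  0.455 0.499 0.427 0.445 0.389 0.468] op 0.0072 19.1
```

Moving torque is 0.50 against 0.315 free, a growth of about 0.17 N m, mid-window. I'm stopping, releasing and rising.

>>> {"name": "jog_arm", "arguments": {
  "rows": "0 0 0 0 0 0; 0 0 0 0 0 0; 0 0 0 0 0 0; 0 0 0 0 0 0; 0 0 15 0 0 0; 0 0 40 0 0 0; 0 0 75 0 0 0; 0 0 110 0 0 0; 0 0 110 0 0 0",
  "fingers": 28
}}

```text
clock: 20.0
tcp_pos: [0.5406, 0.1496, 0.2143]
tool_rot: [3.137, -0.003, 1.508]
wrist_force: [0.2, 0.3, 0.4]
opening: 0.0283
```

>>> {"name": "jog_arm", "arguments": {
  "rows": "20 -30 0 0 0 0; 40 -60 10 0 0 0; 60 -90 20 0 0 0; 80 -120 20 0 0 0; 100 -160 20 0 0 0; 120 -200 20 0 0 0; 140 -240 20 0 0 0; 140 -240 20 0 0 0"
}}

```text
clock: 20.8
tcp_pos: [0.6789, -0.0977, 0.23]
tool_rot: [3.141, 0.003, 1.501]
wrist_force: [-1.3, 0.2, -0.4]
opening: 0.0276
```

```bash
python3 st.py; python3 - <<'E'
from h import *
from workcell import bot, imaging
s=bot.get_state();d={}
for n in('side','top'): d[n]=imaging.grab_frame(n)
pickle.dump((s,d),open("f9.pkl","wb"))
s0,d0=pickle.load(open('f0.pkl','rb'))
cv2.imwrite('pics/top9.png',d['top']['image'][...,::-1])
cv2.imwrite('pics/side9.png',cv2.resize(d['side']['image'][195:310,185:295,::-1],None,fx=5,fy=5,interpolation=cv2.INTER_CUBIC))
# bystanders: green box mask centroids and image differences
for n in('side','top'):
    for nm,lo,hi in(('green',(65,100,30),(90,255,255)),('red',(0,150,60),(6,255,255)),('blue',(100,100,30),(125,255,255))):
        r=[]
        for D in(d0,d):
            m=cv2.inRange(cv2.cvtColor(D[n]['image'],cv2.COLOR_RGB2HSV),lo,hi)
            k,l,st,ce=cv2.connectedComponentsWithStats(m)
            i=1+np.argsort(-st[1:,4])[:2];r.append([(st[j,:5].tolist(),ce[j].round(1).tolist()) for j in i])
        print(n,nm,r)
E
```

```text
[ 0.6789 -0.0977  0.23  ] yaw 86.0 F [-1.3  0.2 -0.4] M [-0.029  0.127  0.066] op 0.0276 j7 0.35 20.8
side green [[([156, 294, 134, 90, 10816], [224.1, 340.2]), ([129, 0, 74, 61, 3492], [166.1, 26.3])], [([156, 294, 134, 90, 10852], [224.1, 340.2]), ([304, 0, 133, 33, 3223], [373.9, 12.3])]]
side red [[([320, 125, 27, 18, 198], [330.8, 133.7]), ([239, 269, 12, 9, 54], [244.5, 271.8])], [([320, 125, 27, 40, 537], [332.4, 141.6]), ([230, 275, 8, 17, 69], [233.3, 282.3])]]
side blue [[([410, 76, 50, 24, 823], [434.3, 87.4]), ([282, 119, 22, 25, 360], [291.9, 132.6])], [([407, 76, 53, 24, 855], [433.3, 87.4]), ([282, 119, 22, 25, 362], [291.9, 132.6])]]
top green [[([71, 158, 86, 105, 5158], [112.6, 208.7])], [([71, 162, 57, 92, 1307], [95.7, 195.3]), ([118, 158, 36, 79, 551], [139.8, 194.9])]]
top red [[([344, 256, 31, 30, 363], [354.2, 269.1]), ([162, 203, 8, 14, 54], [166.8, 209.8])], [([344, 256, 31, 30, 609], [358.0, 269.1]), ([152, 203, 8, 4, 23], [155.0, 204.9])]]
top blue [[([357, 218, 15, 17, 111], [361.7, 226.8]), ([384, 213, 11, 11, 92], [388.9, 217.7])], [([357, 218, 15, 17, 106], [361.8, 227.1]), ([384, 213, 11, 11, 85], [389.0, 217.4])]]
```

View pics/side9.png

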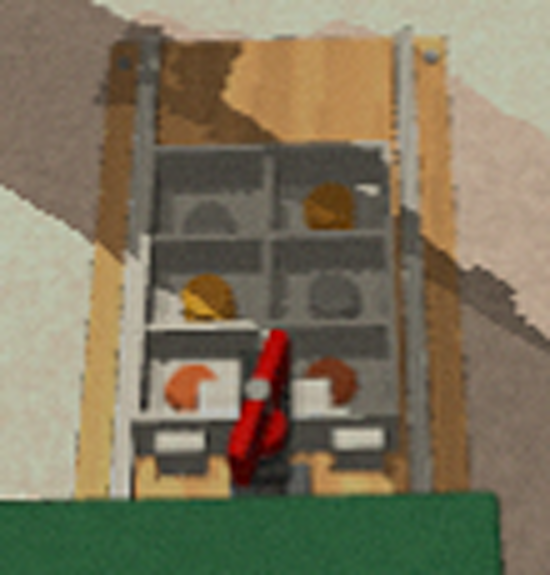

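View pics/top9.png

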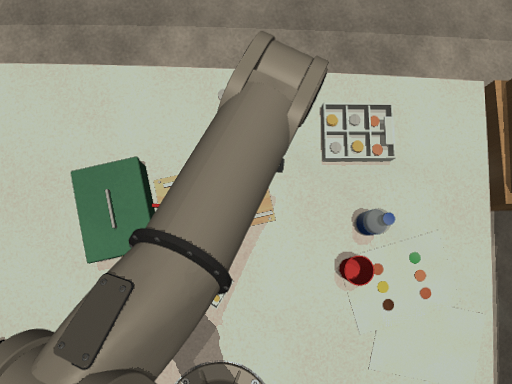

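The side crop shows the rim against both lugs at (180,440) and (358,440), and the blade stays where I left it, about 120° on. The box and the bottle's blue parts have the same side-view centroids as at the start, and the cup has the same outline in the top view. The arm is clear, so I'm handing in.

```bash
python3 -c "
from workcell import order
print(order.close_job())"
```

```text
the job is handed in; nothing more can be done
None
```

I slid the tray home against both stops, then turned the red wing clockwise about 121° (2.1 rad) until it was hand-snug, let go and moved clear. I handed it in at about 21 s on the robot's clock.

- **Tray home:** sliding took about 4–8 N. At the stops the push rose to 26 N with no more movement, and the tool stood within about 1 mm of where a fully home tray puts it. The final side picture shows the rim at both lugs.
- **Clamp snug:** the moment was about 0.315 N m while the wing turned freely. It began to rise after about 110° and was about 0.50 N m when I stopped. That growth of about 0.17 N m (roughly 40–45 N of clamp force) is inside the allowed 0.06–0.28.
- **Bystanders:** the cash box and bottle sit at the same spots in the side picture, to within 0.1 pixel. The cup's outline is at the same place in the top picture. The arm hides part of the box in the last top picture, so that view could not confirm the box.
- **Noise and drift:** single moment readings scattered by about 0.035 N m, so I judged from several. With the arm holding still they read lower: about 0.23 N m free and 0.45 N m at the end, also a clear rise. While turning, small off-axis forces of up to about 12 N built up because the grip was about 1 mm off the knob's axis.

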